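# Set the facial steamer's steam dial and start it

## Task

Set up the facial steamer for a client with sensitive skin: turn its steam dial all the way down (counter-clockwise) to its stop, then count exactly three clicks back up. Let go of the dial and, only then, press the round start button beside it fully down and release it. Leave everything else on the vanity where it is.

Things in the scene. Friction and masses are not known exactly. Their poses are not given: they have to be found in the camera images.
- steamer: Facial steamer, fixed: white case 180 mm deep (x) by 350 mm wide (y), flat deck 62 mm above the vanity. Origin: centre of its underside; x points away from the user at its front, y to that user's left, z up. Turned up to 20 degrees either way. On the deck's right half, an aluminium panel holds the dial (axis at x 0, y -35 mm) and the start button (axis at x 0, y -130 mm).
- tank_top (a point): Top centre of the steamer's hood, 176 mm above the vanity, over the clear round water tank (94 mm across) at the left end of the case (x 0, y +120 mm); a nozzle, 38 mm thick, slants from the hood 85 mm to the front, up to 195 mm above the vanity. Fixed; an obstacle.
- dial_grip (a point): On the dial's vertical axis, 99 mm above the vanity, where its bar is pinched. The dial: a steel disc 72 mm across (top 76 mm above the vanity) with an upright black bar across it, 62 mm long, 16 mm thick, from 76 to 108 mm above the vanity, one end drawn out to a nose 39 mm from the axis, a white line on top of that half. The point turns with the dial: x along the bar to the nose, z up.
- dial (a joint): Dial angle in rad: 0 at the counter-clockwise stop (least steam), growing clockwise seen from above to 3.770 at the other, both firm. It clicks every 0.4189 rad (24 degrees): 0, 0.419, 0.838, 1.257 (three clicks up), ... 3.770; let go, it springs into the nearest click. Turning over a click takes about 0.08 N m. It starts four to seven clicks up.
- bead_stop (a point): First and smallest of ten black beads on the panel, 47.5 mm from the dial's axis, one per click and growing clockwise; the nose points at this one when the dial is at its counter-clockwise stop: 108 degrees counter-clockwise from the case's x axis (to the user's left and a little to the front). Three clicks up, the nose points 36 degrees counter-clockwise from the case's x axis, at the fourth bead.
- start_top (a point): Centre of the top of the start button, a white round cap 36 mm across in a steel collar 52 mm across, 95 mm to the user's right of the dial's axis. The cap's top is 84 mm above the vanity when up, the collar's 74 mm. It is pressed straight down and moves with the cap.
- start (a joint): Travel of the start button in m: 0 up, 0.006 fully down. A spring (1.5 N at first, 5 N fully down) brings it back up when released; it does not latch.
- guasha_mid (a point): Centre of a kidney-shaped jade gua sha stone lying flat, about 108 by 70 by 8 mm, loose. To be left alone.
- jar_mid (a point): Centre of a white porcelain eye cream jar, 66 mm across, 56 mm tall, loose. To be left alone.
- dropper_mid (a point): Point half-way up (50 mm) the axis of a smoky glass dropper bottle, 46 mm across, 116 mm tall, loose. To be left alone.
- pusher_mid (a point): Centre of a rose-gold cuticle pusher lying along its x axis, 127 mm long, 9 mm thick, loose. To be left alone.
- handmirror_mid (a point): A rose-gold hand mirror lying flat, 197 mm long, 11 mm thick, loose; the point lies near its middle, 40 mm from the centre of its 104 mm round head, with the handle on the -x side. To be left alone.

How it is judged:
On the way, in this order (a step that is already met when the one before it is completed fails the run):
1. The dial is at its counter-clockwise stop (value of joint dial below 0.13 rad), for 0.2 s.
2. The dial stands three clicks up from the stop, with the fingers off it (value of joint dial between 1.127 and 1.387 rad and contact force between the fingers and dial below 0.05 N), for 0.2 s.
3. The start button is pressed fully down (value of joint dial between 1.127 and 1.387 rad and value of joint start above 0.005 m), for 0.05 s.
At the end, for the whole second after the job is handed in: The dial rests in its third click up from the counter-clockwise stop (1.257 rad, within 0.13 rad), the start button has been pressed (past 5 of its 6 mm) and is up again (within 1.5 mm), and the robot is clear of both (value of joint dial between 1.127 and 1.387 rad and value of joint start below 0.0015 m and velocity of joint dial between -0.05 and 0.05 rad/s); the robot touches nothing.
It fails at once if The start button is pressed (past 3 mm) while the dial is not three clicks up from the stop (value of joint start above 0.003 m and not (value of joint dial between 1.127 and 1.387 rad)).
It fails at once if Something else on the vanity is moved by more than 25 mm (distance of any of guasha_mid, jar_mid, dropper_mid, pusher_mid, handmirror_mid from where it was at the start of the episode above 0.025 m).
It fails at once if The jar or the dropper bottle is tipped over (angle between any of jar_mid, dropper_mid's own z axis and vertical above 0.5 rad).
It also fails if it takes over 64 s, if anything falls off the work surface, if the arm or the gripper's body presses on something with over 40 N, if the wrist force passes 120 N, or if a joint passes its speed limit or range.

## Robot

A 7-joint arm with a two-finger parallel gripper is mounted at the origin on the work surface. World frame = base frame: x ahead of the robot, y to its left, z up, the work surface at z = 0. Lengths are in m, angles in rad, forces in N, time in s.
With the tool pointing down it reaches from about 0.35 to 0.9 m from the base axis. Payload 7.2 kg.
Tool frame: the origin (TCP) lies at the very end of the fingers, on their centre line; the grasp point (between the pads) lies 19 mm behind it; z points along the fingers, y is the line along which they close (so a half turn about z gives the same grasp; the last joint's range is limited). The gripper opens to 85 mm and grips with 20 to 120 N. Pads are 22 mm wide; open, the fingers measure 114 mm over their backs; the gripper's body (76 mm by 85 mm) begins 54 mm behind the grasp point. The pads swing forward as they close: fully open they stand 13 mm farther back than shut.
Start: joints at [-1.204, 0.411, -0.013, 1.596, 0.006, 1.134, -0.082], TCP at [0.263, 0.567, 0.231] pointing down, gripper open.
Joint ranges: [-2.95, 2.95], [-0.29, 1.99], [-1.47, 1.44], [0.14, 2.54], [-1.03, 4.17], [0.13, 1.85], [-2.86, 2.86]. Speed limits (rad/s): [2.39, 2.39, 3.01, 3.01, 3.14, 3.14, 3.14].

## Interface

Orientations are given as a unit quaternion [x, y, z, w].
In Python, from station import robot, optics, telemetry gives the robot as it stands. The module is installed in compiled form; this text tells all that it offers. Calls block until the motion is done:
- robot.movep(position, orientation): joint-space move of the TCP to a pose.
- robot.move_linear(position, attitude=None, speed=0.15, guard=None): straight line of the TCP; attitude=None keeps the orientation; speed is the mean speed in m/s. With guard (N) it stops when the force on the tool has changed by that much, and returns True; else False.
- robot.move_j(angles): joint-space move.
- robot.gripper_open() and robot.close_gripper(newtons=None): open the fingers fully, or close them until they stop; newtons is the grip in N (None keeps the last).
- robot.pause(seconds).
- robot.ik(position, orientation): joint angles nearest the present ones, or None.
- optics.grab_frame(name): name is "scene" or "side" or "wrist"; returns a dict with "color" (420x560x3 uint8, red, green, blue), "depth" (420x560 float32, m along the optical axis (not along the pixel's ray), 0 where there is no reading), "camera_matrix" (3x3 intrinsics, pixels), "world_from_camera" (4x4, takes a point from camera to world coordinates); the wrist camera has in their place "mount" (4x4, takes a point from camera to tool coordinates, whose origin is the TCP and whose axes are the flange's). Camera axes: x right, y down, z forward; pixel columns grow to the right and rows downward; lengths in m; the calibration is good to about 2 mm. The wrist camera is an equidistant fisheye: a pixel r from the principal point sees the ray r / f radians off the axis. A picture is of the moment at which its call begins: read the wrist's pose just before it.
A pose or a line that the arm cannot do raises robot.MotionError and nothing moves.
- robot.close_job(): hands the job in; it is judged then, once.
Trained networks look in a picture, given as the dict that the camera call returned (one of the last four; its "shot" number tells which), for a name from the list of things; names that differ only in an ending like _2 or _b are one class to them, and where a whole thing is asked for, a point or a joint stands for the part that bears it (a point fixed in the world has none). Each returns a list of dicts, best first, with "conf" (0 to 1); they miss things now and then, are a little off and sometimes report something else, mostly with a low value. They report only what shows in the picture. A call takes as long as a camera call.
- optics.boxes_of(picture, label): "centre" ([x, y, z] in m, in world coordinates, good to about 4 mm: the middle of the surface that is visible of it).
- optics.trace(picture, label): "mask" (420x560 bool, what is visible of it).
- optics.landmark_of(picture, label): "centre" ([x, y, z] in m, in world coordinates, good to about 4 mm: a listed point, or the origin of a listed thing).
Readings, each from a call of its own:
- telemetry.read_time_s(): time.
- telemetry.read_joints(): joint angles.
- telemetry.read_joint_vel(): joint speeds.
- telemetry.read_joint_torque(): joint torques, N m.
- telemetry.read_position(): TCP position.
- telemetry.read_tool_rot(): TCP orientation.
- telemetry.read_wrist_force(): force on the tool from outside, world axes, zero at the start.
- telemetry.read_ft_torque(): the same for the moment, N m.
- telemetry.read_grip_width(): finger opening in m.
- telemetry.read_finger_force(): force on a finger pad.
Only numpy, scipy, OpenCV 4.12 (cv2) and the standard library are available. Lean on these libraries where they do the work, as an engineer would, in place of code of your own. Each camera call takes 0.05 s, during which the arm holds its last target. There are 200 camera calls.

## Working session

There is one attempt and no reset: what is moved stays moved. The work goes in short steps, each a Python script; the robot and the scene stay as the last script left them, time stands still between calls to the robot, and variables do not carry over. Pictures are saved under pics/ and viewed, at most 10 in all, crops included, and the job is handed in when it is done.

```bash
mkdir -p pics
python3 - <<'E'
from station import robot, optics, telemetry
import cv2,numpy as np
ims=[]
for c in("scene","side"):
    p=optics.grab_frame(c); ims.append(p["color"])
    for l in("steamer","tank_top","dial_grip","bead_stop","start_top","guasha_mid","jar_mid","dropper_mid","pusher_mid","handmirror_mid"):
        r=optics.landmark_of(p,l)
        print(c,l,[(np.round(d["centre"],3).tolist(),round(d["conf"],2)) for d in r[:2]])
    print(np.round(p["world_from_camera"],2).tolist())
for n,i in zip("ab",ims): cv2.imwrite(f"pics/{n}.png",cv2.resize(i[:,:,::-1],(800,600)))
print(telemetry.read_tool_rot(),telemetry.read_time_s())
E
```

```text
scene steamer [([0.568, -0.002, -0.003], 0.71)]
scene tank_top [([0.601, 0.111, 0.178], 0.79), ([0.693, 0.239, 0.003], 0.68)]
scene dial_grip [([0.553, -0.037, 0.103], 0.62), ([0.694, 0.237, 0.003], 0.35)]
scene bead_stop [([0.554, 0.012, 0.064], 0.84), ([0.567, -0.001, -0.003], 0.66)]
scene start_top [([0.527, -0.125, 0.082], 0.58)]
scene guasha_mid [([0.364, -0.078, 0.007], 0.69), ([0.529, -0.125, 0.08], 0.65)]
scene jar_mid [([0.491, -0.257, 0.027], 0.63)]
scene dropper_mid [([0.42, 0.081, 0.049], 0.84), ([0.602, 0.113, 0.177], 0.33)]
scene pusher_mid [([0.702, -0.038, 0.005], 0.5)]
scene handmirror_mid [([0.689, 0.233, 0.002], 0.98)]
[[0.86, 0.26, -0.43, 1.03], [0.51, -0.47, 0.73, -0.75], [-0.01, -0.84, -0.54, 0.72], [0.0, 0.0, 0.0, 1.0]]
side steamer [([0.564, -0.005, -0.003], 0.89)]
side tank_top [([0.6, 0.114, 0.176], 0.68)]
side dial_grip [([0.556, -0.036, 0.097], 0.64)]
side bead_stop [([0.556, 0.013, 0.062], 0.55)]
side start_top [([0.53, -0.125, 0.085], 0.5)]
side guasha_mid [([0.363, -0.076, 0.002], 0.92)]
side jar_mid [([0.485, -0.25, 0.027], 0.74), ([0.691, 0.232, 0.011], 0.67)]
side dropper_mid [([0.423, 0.083, 0.046], 0.88)]
side pusher_mid [([0.698, -0.044, 0.008], 0.49)]
side handmirror_mid [([0.692, 0.232, 0.009], 0.7), ([0.701, -0.041, 0.006], 0.26)]
[[-0.89, -0.35, 0.28, 0.31], [-0.45, 0.69, -0.57, 0.57], [0.01, -0.63, -0.78, 0.82], [0.0, 0.0, 0.0, 1.0]]
[2.15663224e-01 9.76467804e-01 3.12040106e-05 3.78958729e-06] 1.1
```

View pics/a.png

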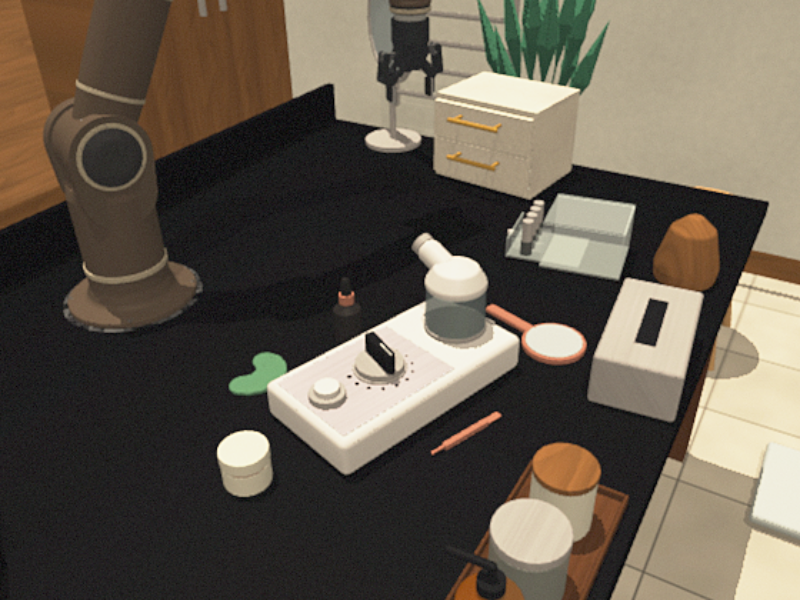

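View pics/b.png

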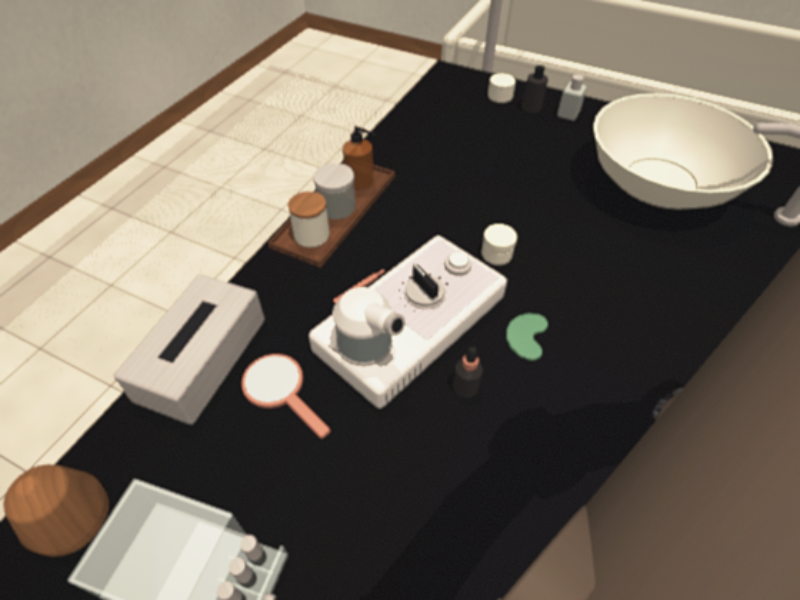

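```bash
cat > h.py <<'E'
from station import robot, optics, telemetry
import cv2,numpy as np
from scipy.spatial.transform import Rotation as R
D=np.array([0.5545,-0.0365]); S=np.array([0.5285,-0.125]); YAW=-16.9
def q(a): # tool down, tool x axis at world angle a deg
    return (R.from_euler('z',a,degrees=True)*R.from_euler('x',180,degrees=True)).as_quat()
def topview(name,c,z,half=0.07,n=560):
    "orthographic view of plane z around c; up=+x world, left=+y"
    pos,rot=np.array(telemetry.read_position()),R.from_quat(telemetry.read_tool_rot())
    p=optics.grab_frame("wrist"); K=p["camera_matrix"]; M=p["mount"]
    v,u=np.mgrid[0:n,0:n]; s=2*half/n
    P=np.stack([c[0]+half-v*s,c[1]+half-u*s,np.full(u.shape,z)],-1).reshape(-1,3)
    t=rot.inv().apply(P-pos); k=(t-M[:3,3])@M[:3,:3]
    rr=np.hypot(k[:,0],k[:,1]); th=np.arctan2(rr,k[:,2])
    mx=(K[0,2]+K[0,0]*th*k[:,0]/rr).reshape(n,n).astype('f4'); my=(K[1,2]+K[1,1]*th*k[:,1]/rr).reshape(n,n).astype('f4')
    cv2.imwrite(f"pics/{name}.png",cv2.remap(p["color"],mx,my,1)[:,:,::-1])
    return p
E
python3 - <<'E'
from h import *
p0=telemetry.read_position()
robot.move_linear([p0[0],p0[1],0.36],speed=0.3)
best=None
for a in range(-180,180,15):
    j=robot.ik([*D,0.085],q(a))
    if j is not None: print(a,np.round(j[6],2),end='; ')
robot.movep([0.50,-0.06,0.30],q(-25))
p=topview("c",[0.54,-0.08],0.1,half=0.13)
for l in("dial_grip","start_top","bead_stop","tank_top"):
    print(l,[(np.round(d["centre"],3).tolist(),round(d["conf"],2)) for d in optics.landmark_of(p,l)[:2]])
print(np.round(p["mount"],3).tolist(),telemetry.read_joints(),telemetry.read_time_s())
E
```

```text
-180 1.82; -165 2.07; -150 2.29; -135 2.5; -120 2.74; -105 2.11; -90 -2.29; -75 -2.03; -60 -1.77; -45 -1.51; -30 -1.25; -15 -1.34; 0 -1.16; 15 -0.93; 30 -0.68; 45 -0.43; 60 -0.18; 75 0.07; 90 0.32; 105 0.57; 120 0.82; 135 1.08; 150 1.33; 165 1.58; dial_grip [([0.556, -0.037, 0.096], 0.67)]
start_top [([0.529, -0.124, 0.087], 0.9), ([0.554, 0.014, 0.062], 0.51)]
bead_stop [([0.552, 0.011, 0.064], 0.64)]
tank_top [([0.603, 0.112, 0.176], 0.67)]
[[-0.001, -0.965, -0.261, 0.067], [1.0, -0.001, 0.0, 0.001], [-0.001, -0.261, 0.965, -0.143], [0.0, 0.0, 0.0, 1.0]] [-1.00130777  0.29197304  1.28499722  1.8378498  -0.29685869  1.23348339
 -1.63358435] 4.3167
```

View pics/c.png

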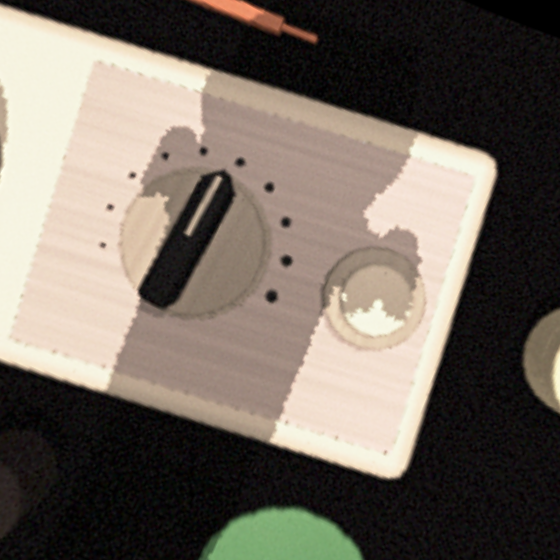

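The nose points at about −29° in the world, at the sixth bead, so the dial starts five clicks up. I'll move to a central arm configuration, grasp the bar, and turn with joint 7 only.

Run:
```python
from h import *
robot.move_linear([0.47,-0.06,0.40],speed=0.25)
j0=np.array(telemetry.read_joints()); j1=np.array([-2.40,0.25,0,1.6,0,1.25,-2.08])
for f in np.linspace(.2,1,5):
    robot.move_j((j0+f*(j1-j0)).tolist()); z=telemetry.read_position(); print(np.round(z,3))
    if z[2]<.24: raise SystemExit
robot.movep([*D,0.16],q(-29))
print(np.round(telemetry.read_joints(),3),np.round(telemetry.read_position(),4),telemetry.read_time_s())
p=topview("d",D,0.108,half=0.06)
print([(np.round(d["centre"],4).tolist(),round(d["conf"],2)) for d in optics.landmark_of(p,"dial_grip")[:2]])
```

```text
[0.463 0.176 0.406]
[0.339 0.392 0.399]
[0.121 0.528 0.38 ]
[-0.145  0.545  0.353]
[-0.394  0.43   0.326]
[ 0.095  0.374 -0.15   1.839  0.068  0.934 -2.16 ] [ 0.5546 -0.0356  0.1601] 13.8667
[([0.5543, -0.0374, 0.0968], 0.97)]
```

Run:
```python
from h import *
a=optics.grab_frame("scene")["color"]; d=cv2.imread("pics/d.png")
cv2.imwrite("pics/e.png",np.hstack([cv2.resize(a[:,:,::-1],(480,360)),cv2.resize(d,(320,320))[:].copy() if 0 else cv2.copyMakeBorder(cv2.resize(d,(320,320)),0,40,0,0,0)]))
print(telemetry.read_wrist_force())
```

```text
[-0.47847978 -0.1230309  -0.07048052]
```

View pics/e.png

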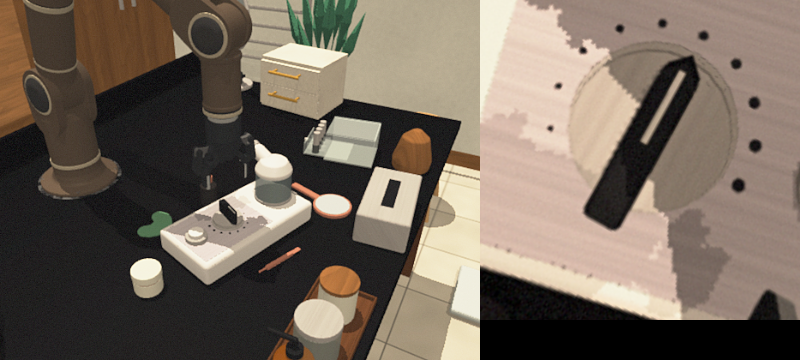

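```bash
sed -i 's/^D=np.array.*; S=/D=np.array([0.556,-0.0362]); S=/' h.py
python3 - <<'E'
from h import *
f0=np.array(telemetry.read_wrist_force())
print(robot.move_linear([*D,0.083],q(-29),speed=0.08,guard=8))
robot.close_gripper(20)
def st(m): print(m,np.round(telemetry.read_wrist_force()-f0,1),np.round(telemetry.read_ft_torque(),2),np.round(telemetry.read_position(),4),round(telemetry.read_grip_width(),4),round(telemetry.read_finger_force(),1),round(telemetry.read_joints()[6],3),round(telemetry.read_time_s(),1))
st('grip')
s=None
for k in range(2):
    j=np.array(telemetry.read_joints()); x0=R.from_quat(telemetry.read_tool_rot()).as_matrix()[:2,0]
    j[6]+=0.25; robot.move_j(j.tolist()); x1=R.from_quat(telemetry.read_tool_rot()).as_matrix()[:2,0]
    st(np.degrees([np.arctan2(x0[1],x0[0]),np.arctan2(x1[1],x1[0])]).round(1))
    if np.linalg.norm(telemetry.read_wrist_force()-f0)>30: break
E
```

```text
False
grip [2.8 4.9 1.1] [ 0.95 -0.37  0.  ] [ 0.5568 -0.0349  0.0834] 0.0154 27.0 -2.182 15.8
[-28.9 -14.8] [1.2 2.8 1.2] [ 0.36 -0.15  0.02] [ 0.5569 -0.0348  0.0834] 0.0156 26.9 -1.936 16.1
[-14.8  -0.9] [0.7 3.3 0.7] [ 0.4  -0.19 -0.04] [ 0.5569 -0.0347  0.0834] 0.0157 26.9 -1.692 16.5
```

Run:
```python
from h import *
def ang():
    x=R.from_quat(telemetry.read_tool_rot()).as_matrix()[:2,0]; return np.degrees(np.arctan2(x[1],x[0]))
def turn(a):
    j=np.array(telemetry.read_joints()); j[6]+=np.radians(a-ang()); robot.move_j(j.tolist())
    print(round(ang(),1),np.round(telemetry.read_wrist_force(),1),np.round(telemetry.read_ft_torque(),2),round(telemetry.read_grip_width(),4),round(telemetry.read_finger_force(),1),round(telemetry.read_time_s(),1),flush=True)
for a in (14,29,44,59,74,84,88,91,93,95,97):
    turn(a)
    if np.linalg.norm(telemetry.read_wrist_force())>40 or abs(telemetry.read_ft_torque()[2])>0.6: break
robot.pause(0.4)
topview("f",D,0.108,half=0.06)
```

```text
13.6 [1.1 1.6 0.5] [ 0.34 -0.2   0.03] 0.0157 26.9 16.8
28.5 [1.2 3.2 1.7] [ 0.4  -0.15  0.01] 0.0156 26.9 17.2
43.5 [-0.4  3.1  0.9] [ 0.54 -0.22 -0.01] 0.0154 27.0 17.5
58.5 [-0.1  2.8  2.2] [ 0.53 -0.08  0.08] 0.0152 27.0 17.9
73.5 [0.1 2.6 2. ] [ 0.56 -0.08 -0.03] 0.0155 27.0 18.2
83.5 [-0.2  2.6  1.7] [ 0.63 -0.13  0.05] 0.0156 27.0 18.5
87.7 [-0.2  3.5  1.2] [ 0.51 -0.11  0.08] 0.0157 27.0 18.8
90.8 [0.9 2.7 1.7] [ 0.57 -0.07  0.07] 0.0153 27.1 19.0
92.7 [-0.5  3.2  2.1] [ 0.8  -0.03 -0.88] 0.0156 34.1 19.3
```

The moment jumped at 92.7°, within 2° of the predicted stop. Next I'll turn 72° back clockwise, release and check.

Run:
```python
from h import *
def ang():
    x=R.from_quat(telemetry.read_tool_rot()).as_matrix()[:2,0]; return np.degrees(np.arctan2(x[1],x[0]))
def turn(a):
    j=np.array(telemetry.read_joints()); j[6]+=np.radians(a-ang()); robot.move_j(j.tolist())
    print(round(ang(),1),np.round(telemetry.read_wrist_force(),1),np.round(telemetry.read_ft_torque(),2),round(telemetry.read_grip_width(),4),round(telemetry.read_time_s(),1),flush=True)
for a in (70,45,19): turn(a)
robot.gripper_open(); robot.pause(0.3)
p=telemetry.read_position()
robot.move_linear([p[0],p[1],0.17],speed=0.1)
p=topview("g",D,0.108,half=0.06)
print([(np.round(d["centre"],4).tolist(),round(d["conf"],2)) for d in optics.landmark_of(p,"start_top")[:2]],telemetry.read_time_s(), robot.ik([*S,0.09],q(19)))
a=cv2.imread("pics/f.png");b=cv2.imread("pics/g.png");cv2.imwrite("pics/h.png",cv2.resize(np.hstack([a,b]),(800,400)))
```

```text
70.3 [-0.7  2.4  1.4] [ 0.56 -0.1  -0.03] 0.0155 20.2
45.3 [0.8 3.3 1.1] [ 0.61 -0.18 -0.27] 0.0159 20.7
19.3 [0.7 2.7 1.1] [ 0.5  -0.05 -0.05] 0.0155 21.2
[([0.5265, -0.1246, 0.0858], 0.72), ([0.5558, -0.0383, 0.095], 0.65)] 23.3083 [ 0.23389506  0.44434593 -0.11617381  1.92964147  0.07152691  0.77150427
 -1.16158571]
```

View pics/h.png

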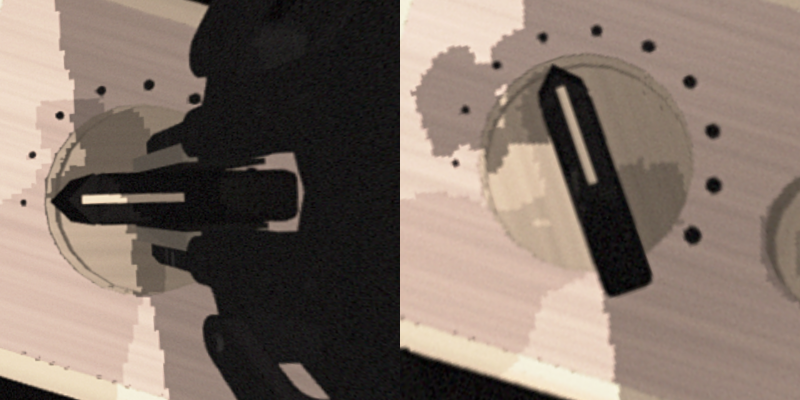

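Left: at the stop the nose points at the first bead (24,203). Right: after release it points at the fourth bead (543,37). The next step is to press the button with closed fingers.

Run:
```python
from h import *
def st(m): print(m,np.round(telemetry.read_position(),4),np.round(telemetry.read_wrist_force(),1),round(telemetry.read_time_s(),1),flush=True)
B=np.array([0.528,-0.1248])
robot.move_linear([*B,0.17],q(-17),speed=0.1); robot.close_gripper(20)
robot.move_linear([*B,0.092],speed=0.08,guard=10); st('near')
print(robot.move_linear([*B,0.073],speed=0.02,guard=15)); st('down')
robot.pause(0.2); st('hold')
robot.move_linear([*B,0.20],speed=0.1)
robot.pause(0.3); st('up')
topview("i",[0.54,-0.08],0.1,half=0.1)
```

```text
near [ 0.5284 -0.1249  0.0925] [ 0.2  0.3 -0.8] 26.3
True
down [ 0.5282 -0.1248  0.0781] [-1.8  0.4  9.2] 27.0
hold [ 0.5282 -0.1248  0.0781] [-1.9 -0.5  9. ] 27.2
up [ 0.5279 -0.1248  0.1997] [0.4 0.9 0.3] 28.9
```

View pics/i.png

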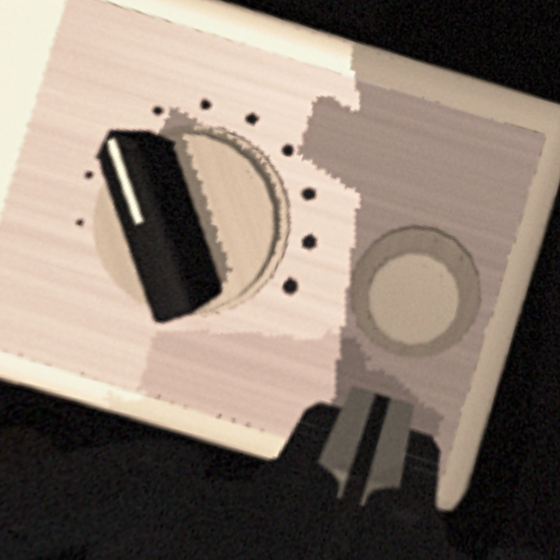

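The cap went down to z = 0.078, which is its full 6 mm, and the force of about 9 N exceeds the spring's 5 N, so it bottomed out. It is up again, and the dial still has its three-click angle, with the gripper clear.

```bash
python3 -c "
from station import robot
print(robot.close_job())"
```

```text
the job is handed in; nothing more can be done
None
```

I turned the dial to its counter-clockwise stop, set it three clicks up and let go, then pressed the start button fully and released it, and handed the job in at about 29 s; `close_job()` returned no verdict.

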